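Roll a sample cylinder into its vee cradle and clamp it

TASK

Take the chock away from the steel sample cylinder on the stand and set it down on its base in the white tray. Then roll the cylinder along the deck, without lifting it off, into the vee cradle, let it settle there with one end up against the end stop, and only then swing the clamp arm over and press it down until its pad rests on the cylinder. Do not disturb the balance, bottle, jar or beaker.

Things in the scene. Friction and masses are not known exactly. Their poses are not given: they have to be found in the camera images.
- stand: Fixed stand: blue base plate 230 x 320 mm (x, y; y -170 to 150), white level deck, aluminium vee cradle with end stop, clamp. Origin on the bench under the deck, z up. x runs along the vee, y across it. Deck top 60 mm above the bench, x -100 to 100, y -66 to 150 mm, without raised edges. Two dark clamp posts at y -150, x 8 and 52 mm, 115 mm high
- vee (a point): Middle of the bottom line of the 90 degree vee: stand x 27.5, y -90 mm, 36 mm above the bench. The vee is 135 mm long (x -40 to 95) and open at its -x end. One wall rises to the deck's edge (y -66, height 60 mm), the other to y -115, height 61 mm. Sliding the cylinder endwise in the vee takes about 5 to 13 N
- stop (a point): Centre line of the end stop's face, at deck height: stand x 105, y -90 mm. Upright aluminium plate across the vee's +x end, 66 mm wide, 95 mm high above the bench, 8 mm thick
- seat (a point): Where the cylinder's middle is when it lies in the vee with its +x end against the end stop: stand x 30, y -90 mm, 71.4 mm above the bench. Axes as the stand
- hinge (a point): Clamp arm's pivot: stand x 30, y -150 mm, 108.4 mm above the bench; the pivot axis is parallel to the stand's x
- clamp (a joint): Clamp arm angle (rad). 0: arm level, reaching to the stand's +y across the vee, pad just resting on a seated cylinder; it grows as the arm swings up and back; 1.57 upright, 1.85 the limit. Starts open, 1.4 to 1.8. The hinge is stiff (0.14 N m of friction; about 2 N at the end moves it) and the arm stays where it is left
- clamp_end (a point): Middle of the outer (upper) face of the black grip (30 x 30 x 16 mm) on the clamp arm, 100 mm from the pivot, 8 mm off the arm's centre line. The arm is a flat steel bar 26 mm wide along the stand's x, 12 mm thick, 115 mm long from the pivot, its centre line through the pivot; a 24 mm square rubber pad is underneath, 60 mm from the pivot
- cylinder: Bare stainless sample cylinder, 50 mm diameter, 120 mm long, plus a 16 mm diameter neck 15 mm long at either end (150 mm overall), 0.44 to 0.72 kg. Origin at its middle; its x axis is the cylinder's axis; y, z turn as it rolls. Starts lying on the deck at stand y 45 to 75 mm, up to 0.1 rad askew to the vee, its middle 13 to 38 mm on the -x side of the seat
- chock: Loose black plastic wedge, 40 (x) by 58 mm (y), 0.12 kg, on the deck on the vee side of the cylinder, toe under its side. Origin: centre of its underside; z up; +y points from heel to toe, to the cylinder. A 45 degree face rises from the toe (y 29 mm) to the heel block (y -1 to -29, 30 mm high); on that an upright grip fin 24 (x) by 20 mm (y), centred at y -15, top at 64 mm
- tray: Shallow white plastic tray fixed on the bench, 150 (x) x 120 (y) x 22 mm high, walls and floor 4 mm. Origin at the centre of its underside. It stands at either y end of the stand; the balance stands at the other end
- balance: Bystander: white bench balance 150 x 120 mm, 55 mm high with its round steel pan; origin at the centre of its underside
- bottle: Bystander: brown glass bottle, 64 mm in diameter, 150 mm high, beyond the stand; origin at the centre of its underside
- jar: Bystander: white plastic jar, 68 mm in diameter, 100 mm high, beyond the stand; origin at the centre of its underside
- beaker: Bystander: glass beaker, 70 mm in diameter, 85 mm high, between the stand and the robot; origin at the centre of its underside
Mind the look-alikes: they are no part of the job. Leave any blue or purple look-alike of the cylinder alone. Of the things shaped like the chock, the black one is meant.

How it is judged (in metres and radians):
On the way, in this order (a step that is already met when the one before it is completed fails the run):
1. the chock stands on its base in the tray (x of chock in the frame of tray between -0.055 and 0.055 m and y of chock in the frame of tray between -0.045 and 0.045 m and z of chock in the frame of tray below 0.012 m and angle between chock's own z axis and vertical below 0.15 rad), for 0.2 s.
2. the cylinder lies settled in the vee against the end stop while the clamp is still open (above 1.0 rad) (x of cylinder in the frame of seat between -0.004 and 0.004 m and y of cylinder in the frame of seat between -0.0025 and 0.0025 m and z of cylinder in the frame of seat between -0.0025 and 0.0025 m and angle between the x axis of cylinder and the x axis of stand, either way round below 0.04 rad and linear speed of cylinder below 0.01 m/s and value of joint clamp above 1 rad), for 0.4 s.
At the end, for the whole second after the job is handed in: The chock stands on its base in the tray (tilt under 0.15 rad); the cylinder rests in the vee within 2.5 mm of its centred line and height, parallel to it within 0.04 rad, its end within 4 mm of touching the end stop, at rest; the clamp arm is down on it (joint within 0.06 rad of 0) (all of step 1 and x of cylinder in the frame of seat between -0.004 and 0.004 m and y of cylinder in the frame of seat between -0.0025 and 0.0025 m and z of cylinder in the frame of seat between -0.0025 and 0.0025 m and angle between the x axis of cylinder and the x axis of stand, either way round below 0.04 rad and linear speed of cylinder below 0.01 m/s and value of joint clamp between -0.06 and 0.06 rad).
It fails at once if the cylinder is lifted more than 12 mm off the deck (z of cylinder in the frame of stand above 0.097 m).
It fails at once if the cylinder falls off the stand (z of cylinder in the frame of stand below 0.055 m).
It fails at once if the balance, bottle, jar or beaker is pushed more than 20 mm or tipped (distance of any of balance, bottle, jar, beaker from where it was at the start of the episode above 0.02 m or angle between any of balance, bottle, jar, beaker's own z axis and vertical above 0.3 rad).
It also fails if it takes over 72 s, if anything falls off the work surface, if the arm or the gripper's body presses on something with over 40 N, if the wrist force passes 120 N, or if a joint passes its speed limit or range.

ROBOT

A 6-joint arm with a two-finger parallel gripper is mounted at the origin on the work surface. World frame = base frame: x ahead of the robot, y to its left, z up, the work surface at z = 0. Lengths are in mm, angles in rad, forces in N, time in s.
With the tool pointing down it reaches from about 325 to 925 mm from the base axis. Payload 3.1 kg.
Tool frame: the origin (TCP) lies between the finger pads; the fingertips stand 25 mm ahead of it and the grasp point (between the pads) lies 6 mm ahead of it; x points along the fingers, z is the direction in which the jaws open and shut, and the axes are right-handed (so a half turn about x gives the same grasp; the last joint's range is limited). The gripper opens to 85 mm and grips with 20 to 120 N. Pads are 22 mm wide; open, the fingers measure 114 mm over their backs; the gripper's body (76 mm by 85 mm) begins 54 mm behind the grasp point. The pads swing forward as they close: fully open they stand 13 mm farther back than shut.
Start: joints at [-1.411, 0.217, 1.613, -0, 1.311, -0.112], TCP at [167.812, -602.062, 256.3] pointing down, gripper open.
Joint ranges: [-2.75, 2.75], [-0.78, 2.1], [0.31, 2.55], [-1.13, 4.27], [0.13, 2.63], [-2.58, 2.58]. Speed limits (rad/s): [2.79, 2.79, 3.14, 3.14, 3.14, 3.14].

INTERFACE

Orientations are given as a unit quaternion [w, x, y, z].
In Python, from cell import env gives the robot as it stands. The module is installed in compiled form; this text tells all that it offers.
- The arm moves only by the tool play_rows, never from a script. Its argument "deltas" is text: rows parted by semicolons, each of 6 numbers parted by spaces: the shift along the world's x, y, z in units of 80 mm (1.0 is 80 mm), then the turn, a rotation vector about the world's x, y, z in units of 90 degrees (1.0 is 90 degrees). A call has 1 to 8 rows; each row is the pose to reach, as a shift and turn from the pose measured when the call began; what a row does not reach only later rows make up. A row lasts 1/10 s, in which the tool goes at most 50 mm and 8.59 degrees, less where a joint would pass 70% of its speed; a pose out of reach is approached as far as the arm can. A call with a number of a shift or a turn outside -1 to 1 is refused whole. A call with a gripper value outside its range is refused whole. "hand" is the opening, from 0 (shut) to 1 (fully open), set as the call begins (left out, the last holds). The fingers move at their own pace and stop on an object; "force" is the grip in N (left out, the last holds). Time passes only in rows, so rows that repeat a pose let the fingers close. It gives the time, the measured TCP pose, the force and the opening at its end, in the units of the state.
- env.get_state(): the state, without advancing time (a new reading comes with each control period).
- env.capture(name): name is "side" or "top" or "wrist"; returns a dict with "pixels" (480x640x3 uint8, blue, green, red), "depth" (480x640 float32, mm along the optical axis (not along the pixel's ray), 0 where there is no reading), "vertical_fov" (degrees; the focal length in pixels is half the picture's height over the tangent of half this angle, whatever the lens; pixels are square), "cx", "cy" (the principal point, pixels), "R" (3x3) and "t" (3): a world point X has camera coordinates R X + t. Camera axes: x right, y down, z forward; pixel columns grow to the right and rows downward; lengths in mm; the calibration is good to about 2 mm. A picture is of the moment at which its call begins.
- env.job_done(): hands the job in, once; it reports no verdict.
The state is a dict: "time": time; "qpos": joint angles; "joint_vel": joint speeds; "effort": joint torques, N m; "eef_pos": TCP position; "ee_rot": TCP orientation; "force": force on the tool from outside, world axes, zero at the start; "moment": the same for the moment, N m; "opening": finger opening in mm.
Only numpy, scipy, OpenCV 4.12 (cv2) and the standard library are available. Lean on these libraries where they do the work, as an engineer would, in place of code of your own. Each camera call takes 0.05 s, during which the arm holds its last target. There are 200 camera calls.

## Working session

There is one attempt and no reset: what is moved stays moved. The work goes in short steps, Python scripts to look and compute and a tool call to move; the robot and the scene stay as the last step left them, time stands still between calls to the robot, and variables do not carry over. Pictures are saved under pics/ and viewed, about 8 in all and at most 12, crops included, and the job is handed in when it is done.

Besides the shell and the picture viewer there is one more tool, called after "Request:" as name(argument=value, ...) on one line, values as JSON. play_rows: Moves the arm, as the interface text tells. Its arguments: {"type":"object","properties":{"deltas":{"type":"string"},"hand":{"type":"number"},"force":{"type":"number"}},"required":["deltas"]}

```bash
mkdir -p pics; cat > h.py <<'E'
import numpy as np, cv2
from cell import env
def cap(n):
    c=env.capture(n); c['f']=240/np.tan(np.radians(c['vertical_fov'])/2); c['R']=np.array(c['R']);c['t']=np.array(c['t']);return c
def world(c):
    v,u=np.mgrid[0:480,0:640]; d=c['depth']
    P=np.stack([(u-c['cx'])/c['f']*d,(v-c['cy'])/c['f']*d,d],-1)
    W=(P-c['t'])@c['R']; W[d==0]=np.nan; return W
def proj(c,X):
    p=c['R']@np.array(X,float)+c['t']; return c['f']*p[0]/p[2]+c['cx'],c['f']*p[1]/p[2]+c['cy']
E
python3 - <<'E'
from h import *
for n in("top","side"):
    c=cap(n); cv2.imwrite(f"pics/{n}0.png",c['pixels']); np.savez(f"{n}0.npz",**c)
    print(n,-c['R'].T@c['t'],c['R'].round(2).tolist())
print(env.get_state())
E
```

```text
top [ 384.22522972   35.07544736 1234.20561118] [[-0.01, -1.0, 0.0], [-0.99, 0.01, -0.15], [0.15, -0.01, -0.99]]
side [ 415.63112074 -535.66016978  670.18165028] [[0.97, -0.23, -0.01], [-0.17, -0.68, -0.72], [0.15, 0.7, -0.7]]
{'time': 0.1, 'qpos': array([-1.41117880e+00,  2.17700559e-01,  1.61483122e+00, -1.44998235e-05,
        1.31130434e+00, -1.12204606e-01]), 'joint_vel': array([ 6.09056146e-05, -8.83383325e-04, -1.51958194e-03, -5.07999308e-04,
       -1.95902430e-03,  8.83675214e-04]), 'effort': array([ 7.68577847e-04, -3.98075116e+01, -3.04969168e+01, -4.71109206e-05,
        4.19269563e-03,  1.04975067e-05]), 'eef_pos': array([ 167.706143  , -601.34541093,  255.05519375]), 'ee_rot': array([ 0.56255869,  0.42818514,  0.56371353, -0.42709748]), 'force': array([ 0.13211669, -0.2863423 ,  0.34634686]), 'moment': array([ 0.02746621, -0.02988505, -0.02175286]), 'opening': 85.77064671387862}
```

View pics/top0.png

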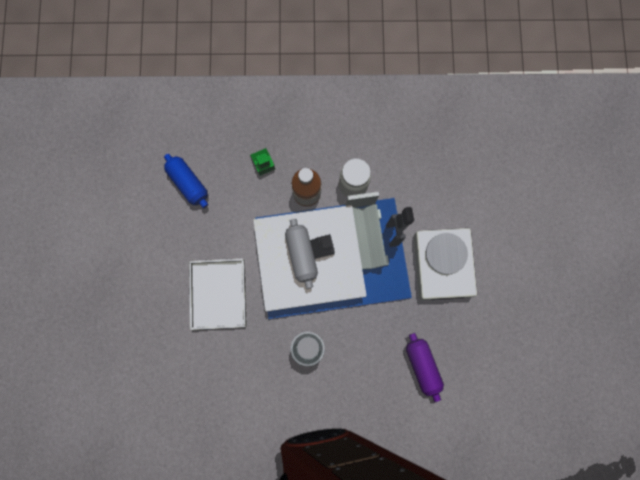

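View pics/side0.png

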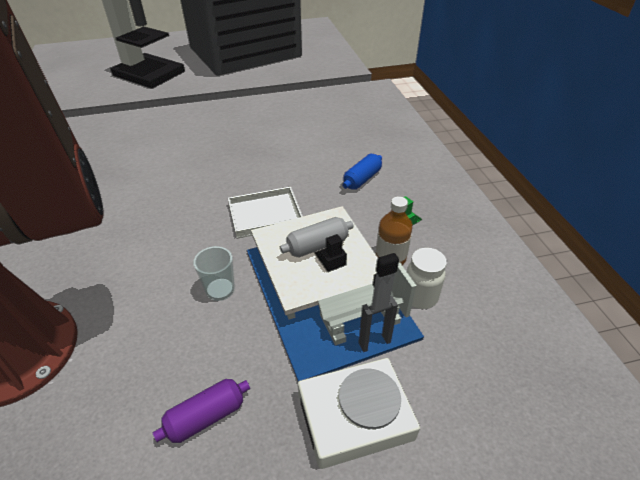

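```bash
python3 - <<'E'
from h import *
for n in("top","side"):
    c=dict(np.load(n+"0.npz")); W=world(c); z=W[...,2]; px=c['pixels'].astype(int)
    hsv=cv2.cvtColor(c['pixels'],cv2.COLOR_BGR2HSV)
    reg=(W[...,0]>250)&(W[...,0]<800)&(W[...,1]>-400)&(W[...,1]<400)
    def rect(m,name,k=3):
        m=cv2.morphologyEx(m.astype(np.uint8),cv2.MORPH_OPEN,np.ones((k,k)))
        nn,l,s,_=cv2.connectedComponentsWithStats(m)
        i=1+np.argmax(s[1:,4]); P=W[l==i]
        r=cv2.minAreaRect(P[:,:2].astype(np.float32)); print(n,name,len(P),np.round(r[0],1),np.round(r[1],1),round(r[2],2),'z',np.nanmedian(P[:,2]).round(1),P.mean(0).round(1)); return P
    deck=rect(reg&(abs(z-60)<5)&(px.min(-1)>150)&(hsv[...,1]<60)&(W[...,1]>-130)&(W[...,1]<140),'deck')
    rect(reg&(hsv[...,0]>100)&(hsv[...,0]<120)&(hsv[...,1]>150)&(z<25)&(W[...,1]<140),'blue')
    lo=dict(top=(190,245,260,330),side=(225,300,185,235))[n]
    v,u=np.mgrid[0:480,0:640]
    rect((u>=lo[0]-5)&(u<=lo[1]+5)&(v>=lo[2]-5)&(v<=lo[3]+5)&(px.min(-1)>130)&(z<40),'tray')
    # cylinder
    dc=deck[:,:2].mean(0)
    near=(abs(W[...,0]-dc[0])<95)&(abs(W[...,1]-dc[1])<100)
    cyl=rect(near&(z>80)&(px.max(-1)>70),'cyl',1)
    Q=cyl[cyl[:,2]>98]
    print(' cyl ridge', Q.mean(0).round(1), 'zmax',cyl[:,2].max().round(1)); C=cyl[:,:2]-cyl[:,:2].mean(0); print(' ang',np.degrees(np.arctan2(*np.linalg.svd(C,full_matrices=0)[2][0][::-1])))
    rect(near&(px.max(-1)<60)&(z>112),'fin',1)
    rect(near&(px.max(-1)<60)&(z>62),'chock',1)
    for nm,b in (('beaker',(290,325,330,368)),('bottle',(290,322,165,205)),('jar',(338,372,155,195)),('clamp',(388,415,205,245)),('stop',(345,380,190,202))) if n=='top' else ():
        m=(u>=b[0])&(u<=b[1])&(v>=b[2])&(v<=b[3])&(z>20)
        zz=z[m].max(); print(nm,zz,W[m&(z>zz-10)].mean(0).round(1), 'min',W[m].min(0).round(0),'max',W[m].max(0).round(0))
E
```

```text
top deck 5978 [551.1  46. ] [199.1 214.8] 7.77 z 59.1 [544.2  35.1  59.2]
top blue 1585 [ 518.1 -113.9] [118.5 108.1] 7.65 z 9.2 [ 502.5 -127.     9.2]
top tray 3534 [480.7 254.4] [156.6 127. ] 2.27 z 3.2 [474.7 251.8   4.4]
top cyl 1394 [555.   64.1] [149.7  49.1] 13.42 z 103.6 [552.2  63.7 102. ]
 cyl ridge [553.3  63.7 105.4] zmax 114.4
 ang -166.74632373919061
top fin 97 [571.8  12.8] [23.8 16.8] 14.0 z 122.5 [570.8  12.9 122.3]
top chock 321 [568.9  21.4] [38.2 37.5] 13.83 z 88.6 [566.9  21.5  96.3]
beaker 89.88739648656548 [357.2  52.4  84. ] min [325.  18.  20.] max [392.  86.  90.]
bottle 155.26713077009165 [705.4  52.8 149. ] min [673.  20.  21.] max [736.  84. 155.]
jar 105.63312879854342 [725.4 -54.1  99.2] min [677. -87.  20.] max [757. -20. 106.]
clamp 227.81771681331904 [ 605.8 -141.2  221.9] min [ 578. -188.   21.] max [ 632. -125.  228.]
stop 98.3366173248501 [675.4 -67.5  93.2] min [ 667. -101.   20.] max [708. -32.  98.]
side deck 5305 [552.5  45.4] [200.6 214.8] 7.59 z 58.5 [538.6  13.1  58.5]
side blue 5806 [558.7  -3.8] [229.5 319.2] 7.87 z 8.4 [531.4 -97.4   8.3]
side tray 3597 [470.5 282. ] [221.3 212.3] 77.51 z 1.0 [470.7 290.9   1.9]
side cyl 1417 [559.1  50.6] [150.8  64.5] 10.73 z 101.8 [550.9  53.9  99.6]
 cyl ridge [553.5  58.3 104.9] zmax 123.9
 ang -167.14012987760188
side fin 163 [573.6  11.3] [24.1 19.7] 12.42 z 121.7 [573.    9.1 120.3]
side chock 684 [579.3  24.2] [57.9 52.1] 13.43 z 89.1 [570.2   6.3  93.3]
```

```bash
cat >> h.py <<'E'
from scipy.spatial.transform import Rotation as Ro
O=np.array([557.2,5.]);A=np.radians(7.7);M=np.array([[np.cos(A),-np.sin(A)],[np.sin(A),np.cos(A)]])
def s2w(x,y): return O+M@np.array([x,y])
def w2s(p): return M.T@(np.array(p)[:2]-O)
def go(xy,z,jaw):
    s=env.get_state(); p=s['eef_pos']; q=s['ee_rot']; R=Ro.from_quat(q[[1,2,3,0]]).as_matrix()
    a=np.degrees(np.arctan2(R[1,2],R[0,2])); d=(jaw-a+90)%180-90
    down=np.array([0,0,-1.]); jz=np.array([np.cos(np.radians(a+d)),np.sin(np.radians(a+d)),0])
    T=np.stack([down,np.cross(jz,down),jz],1); rv=Ro.from_matrix(T@R.T).as_rotvec()
    print('pos',p.round(1),'tool x',R[:,0].round(3),'jaw',a.round(1),'delta units',((np.array([*xy,z])-p)/80).round(3),'rot',(rv/(np.pi/2)).round(3),'F',s['force'].round(1),'open',round(s['opening'],1),'t',s['time'])
E
python3 -c "
from h import *
go((572.5,12),200,13.2)"
```

```text
pos [ 167.7 -601.3  255.1] tool x [-0.     0.002 -1.   ] jaw -74.4 delta units [ 5.06   7.667 -0.688] rot [-0.001 -0.001  0.974] F [ 0.1 -0.3  0.3] open 85.8 t 0.1
```

Request:
play_rows(deltas=".31 .48 0 0 0 .06; .62 .96 0 0 0 .12; .62 .96 0 0 0 .12", hand=1)

```text
time: 0.4
eef_pos: [219.4, -519.7, 253.3]
ee_rot: [0.6, 0.374, 0.603, -0.369]
force: [-0.6, 0.4, 0.2]
opening: 85.6
```

Request:
play_rows(deltas=".31 .48 0 0 0 .06; .62 .96 0 0 0 .12; .62 .96 0 0 0 .12")

```text
time: 0.7
eef_pos: [270.8, -438.9, 252.3]
ee_rot: [0.632, 0.315, 0.637, -0.308]
force: [-1.3, -0.1, -0.1]
opening: 85.1
```

Request:
play_rows(deltas=".31 .48 0 0 0 .06; .62 .96 0 0 0 .12; .62 .96 0 0 0 .12")

```text
time: 1.0
eef_pos: [321.9, -359.0, 251.9]
ee_rot: [0.659, 0.253, 0.665, -0.245]
force: [-0.4, -0.4, -0.1]
opening: 85.2
```

Request:
play_rows(deltas=".31 .48 0 0 0 .06; .62 .96 0 0 0 .12; .62 .96 0 0 0 .12")

```text
time: 1.3
eef_pos: [373.2, -279.7, 251.7]
ee_rot: [0.68, 0.188, 0.686, -0.18]
force: [-0.2, -0.5, 0.2]
opening: 85.3
```

Request:
play_rows(deltas=".31 .48 0 0 0 .06; .62 .96 0 0 0 .12; .62 .96 0 0 0 .12")

```text
time: 1.6
eef_pos: [424.5, -201.0, 251.8]
ee_rot: [0.694, 0.122, 0.7, -0.113]
force: [0.4, -0.2, -0.2]
opening: 85.3
```

Request:
play_rows(deltas=".31 .48 0 0 0 .06; .62 .96 0 0 0 .12; .62 .96 0 0 0 .12")

```text
time: 1.9
eef_pos: [476.1, -122.7, 252.0]
ee_rot: [0.702, 0.054, 0.708, -0.046]
force: [-0.4, -0.3, -0.4]
opening: 85.2
```

Request:
play_rows(deltas=".31 .48 0 0 0 .06; .62 .96 0 0 0 .12; .62 .96 0 0 0 .12")

```text
time: 2.2
eef_pos: [527.9, -44.8, 252.1]
ee_rot: [0.704, -0.013, 0.71, 0.021]
force: [-0.2, -0.4, 0.3]
opening: 85.2
```

```bash
python3 -c "
from h import *
go((572.5,12),220,13.2)"
```

```text
pos [527.9 -44.8 252.1] tool x [-0.008  0.011 -1.   ] jaw 2.8 delta units [ 0.558  0.71  -0.401] rot [-0.006 -0.006  0.115] F [-0.2 -0.4  0.3] open 85.2 t 2.2
```

Request:
play_rows(deltas=".28 .35 -.1 0 0 .06; .56 .71 -.4 -.005 -.005 .115; .56 .71 -.4 -.005 -.005 .115; .56 .71 -.4 -.005 -.005 .115")

```text
time: 2.6
eef_pos: [572.2, 10.0, 218.7]
ee_rot: [0.701, -0.08, 0.704, 0.081]
force: [0.1, 1.3, 0.4]
opening: 85.5
```

```bash
python3 - <<'E'
from h import *
go((572.5,12),119,13.2)
c=cap("wrist"); cv2.imwrite("pics/w1.png",c['pixels']); W=world(c); px=c['pixels'].max(-1)
m=(px<70)&(W[...,2]>112)&(W[...,2]<135); P=W[m]
m2=m&(abs(W[...,0]-572)<30)&(abs(W[...,1]-12)<30);P=W[m2];print(len(P),cv2.minAreaRect(P[:,:2].astype(np.float32)),P.mean(0))
E
```

```text
pos [572.2  10.  218.7] tool x [-0.005  0.001 -1.   ] jaw 13.0 delta units [ 0.004  0.025 -1.247] rot [-0.001 -0.003  0.002] F [0.1 1.3 0.4] open 85.5 t 2.6
1898 ((575.06591796875, 13.112276077270508), (23.99561309814453, 20.34278678894043), 13.57744312286377) [574.589847    14.67665825 124.02772469]
```

View pics/w1.png

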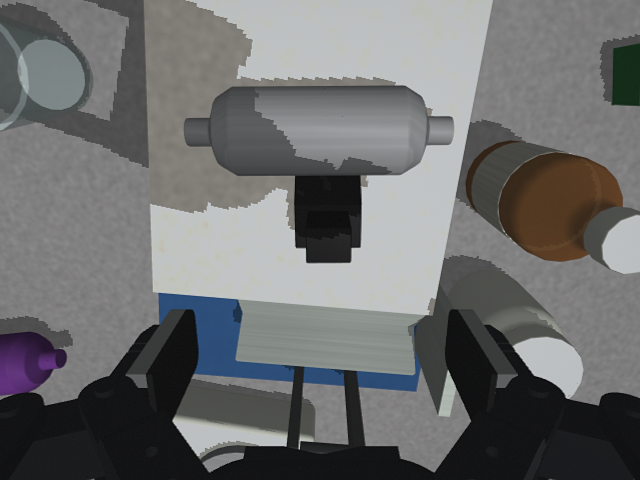

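The wrist view shows the cylinder at pixels (320,130) and the black fin at (330,235). It measures 24 x 20 mm with its top at z 124, which agrees with the given sizes, so I'll descend.

Request:
play_rows(deltas=".02 .03 -.4 0 0 0; .02 .04 -.9 0 0 0; .02 .04 -.9 0 0 0")

```text
time: 2.95
eef_pos: [569.4, 11.3, 142.9]
ee_rot: [0.698, -0.078, 0.707, 0.08]
force: [-0.3, -0.1, -0.8]
opening: 85.5
```

Request:
play_rows(deltas="0 0 -.32 0 0 0; 0 0 -.34 0 0 0; 0 0 -.34 0 0 0")

```text
time: 3.25
eef_pos: [569.6, 10.3, 117.0]
ee_rot: [0.698, -0.078, 0.707, 0.079]
force: [-0.2, -0.2, 0.3]
opening: 85.2
```

Request:
play_rows(deltas="0 0 0 0 0 0; 0 0 0 0 0 0; 0 0 0 0 0 0; 0 0 0 0 0 0;0 0 0 0 0 0;0 0 0 0 0 0", hand=0, force=40)

```text
time: 3.85
eef_pos: [570.8, 10.3, 118.2]
ee_rot: [0.699, -0.078, 0.706, 0.079]
force: [0.3, -0.3, 4.0]
opening: 23.4
```

Request:
play_rows(deltas=".03 -.12 0 0 0 0; .06 -.25 0 0 0 0; .09 -.38 0 0 0 0; .1 -.44 .01 0 0 0; .1 -.44 .05 0 0 0")

```text
time: 4.35
eef_pos: [577.9, -26.5, 120.9]
ee_rot: [0.698, -0.077, 0.707, 0.078]
force: [0.4, 0.1, -1.7]
opening: 23.3
```

Request:
play_rows(deltas="0 0 .3 0 0 0; 0 0 .7 0 0 0; 0 0 1 0 0 0; 0 0 1 0 0 0")

```text
time: 4.75
eef_pos: [580.5, -27.3, 204.8]
ee_rot: [0.701, -0.078, 0.705, 0.077]
force: [0.5, 0.7, -0.6]
opening: 23.5
```

```bash
python3 - <<'E'
from h import *
go((481,238),200,13.2)
c=cap("top"); cv2.imwrite("pics/t1.png",c['pixels'][150:360,170:490])
W=world(c);z=W[...,2];px=c['pixels']
m=(abs(W[...,0]-552)<95)&(abs(W[...,1]-64)<60)&(z>80)&(z<125)&(px.max(-1)>70)
print('cyl',cv2.minAreaRect(W[m][:,:2].astype(np.float32)))
E
```

```text
pos [580.5 -27.3 204.8] tool x [-0.005 -0.002 -1.   ] jaw 12.6 delta units [-1.244  3.316 -0.061] rot [ 0.001 -0.003  0.006] F [ 0.5  0.7 -0.6] open 23.5 t 4.75
cyl ((563.0361328125, 66.0963134765625), (133.32177734375, 48.99407958984375), 13.33403491973877)
```

View pics/t1.png

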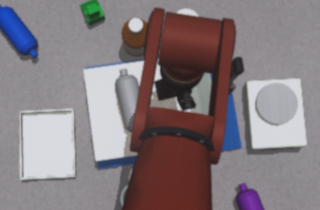

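The chock is in the gripper, and the cylinder (left of the arm) has not moved. Next I carry the chock to the tray.

Request:
play_rows(deltas="-.15 .4 0 0 0 0; -.31 .83 0 0 0 0; -.31 .83 0 0 0 0")

```text
time: 5.1
eef_pos: [550.7, 42.6, 199.0]
ee_rot: [0.697, -0.078, 0.708, 0.08]
force: [-0.2, 0.0, -1.4]
opening: 23.1
```

Request:
play_rows(deltas="-.15 .4 0 0 0 0; -.31 .83 0 0 0 0; -.31 .83 0 0 0 0")

```text
time: 5.4
eef_pos: [522.7, 111.6, 196.1]
ee_rot: [0.695, -0.079, 0.71, 0.082]
force: [0.2, 0.4, -1.7]
opening: 23.5
```

Request:
play_rows(deltas="-.15 .4 0 0 0 0; -.31 .83 0 0 0 0; -.31 .83 0 0 0 0")

```text
time: 5.7
eef_pos: [495.7, 179.9, 194.0]
ee_rot: [0.693, -0.08, 0.711, 0.083]
force: [0.3, -0.2, -0.8]
opening: 23.2
```

Request:
play_rows(deltas="-.15 .4 0 0 0 0; -.31 .83 0 0 0 0; -.31 .83 0 0 0 0; -.31 .83 0 0 0 0")

```text
time: 6.1
eef_pos: [470.7, 245.5, 192.7]
ee_rot: [0.693, -0.081, 0.712, 0.083]
force: [-0.5, -0.4, -1.3]
opening: 23.5
```

```bash
python3 - <<'E'
from h import *
go((481,238),66,13.2)
E
```

```text
pos [470.7 245.5 192.7] tool x [-0.027 -0.    -1.   ] jaw 13.3 delta units [ 0.128 -0.093 -1.584] rot [ 0.    -0.017 -0.001] F [-0.5 -0.4 -1.3] open 23.5 t 6.1
```

Request:
play_rows(deltas=".1 -.05 -.4 0 -.017 0; .12 -.09 -.9 0 -.017 0; .12 -.09 -.9 0 -.017 0; .12 -.09 -.9 0 -.017 0")

```text
time: 6.5
eef_pos: [480.0, 236.6, 119.7]
ee_rot: [0.701, -0.082, 0.704, 0.081]
force: [0.4, 0.6, 0.0]
opening: 23.3
```

Request:
play_rows(deltas="0 0 -.25 0 0 0; 0 0 -.4 0 0 0; 0 0 -.52 0 0 0; 0 0 -.6 0 0 0; 0 0 -.64 0 0 0; 0 0 -.66 0 0 0")

```text
time: 7.1
eef_pos: [480.1, 236.8, 66.9]
ee_rot: [0.701, -0.082, 0.704, 0.081]
force: [0.7, 0.6, -0.8]
opening: 23.5
```

```bash
python3 - <<'E'
from h import *
go((481,238),64,13.2)
E
```

```text
pos [480.1 236.8  66.9] tool x [-0.003 -0.002 -1.   ] jaw 13.2 delta units [ 0.011  0.015 -0.037] rot [ 0.001 -0.002 -0.   ] F [ 0.7  0.6 -0.8] open 23.5 t 7.1
```

Request:
play_rows(deltas=".01 .01 -.03 0 0 0; .01 .01 -.06 0 0 0; .01 .01 -.06 0 0 0")

```text
time: 7.4
eef_pos: [481.4, 237.8, 62.4]
ee_rot: [0.702, -0.082, 0.703, 0.081]
force: [-0.2, -0.5, -0.3]
opening: 23.3
```

Request:
play_rows(deltas="0 0 0 0 0 0;0 0 0 0 0 0;0 0 0 0 0 0;0 0 0 0 0 0;0 0 0 0 0 0", hand=1)

```text
time: 7.9
eef_pos: [481.4, 237.8, 62.5]
ee_rot: [0.702, -0.082, 0.703, 0.081]
force: [0.1, 0.1, -0.2]
opening: 85.5
```

Request:
play_rows(deltas="0 0 .3 0 0 0;0 0 .8 0 0 0;0 0 1 0 0 0;0 0 1 0 0 0")

```text
time: 8.3
eef_pos: [484.0, 238.7, 146.1]
ee_rot: [0.704, -0.081, 0.701, 0.082]
force: [0.3, 0.7, -0.7]
opening: 85.4
```

```bash
python3 - <<'E'
from h import *
c=cap("wrist"); cv2.imwrite("pics/w2.png",c['pixels']); W=world(c); px=c['pixels'].max(-1)
m=(px<70)&(W[...,2]>55)&(W[...,2]<80)&(abs(W[...,0]-480)<35)&(abs(W[...,1]-238)<35);P=W[m];print(len(P),cv2.minAreaRect(P[:,:2].astype(np.float32)),P[:,2].min(),P[:,2].max(),np.median(P[:,2]))
print(s2w(5,125)); go(s2w(5,125),160,7.7)
E
```

```text
2187 ((481.0380859375, 239.45631408691406), (23.99453353881836, 20.14150047302246), 11.916326522827148) 55.06701921521347 71.04514508833249 68.9155157460075
[545.40664282 129.54283089]
pos [482.5 238.2 143.9] tool x [ 0.001 -0.    -1.   ] jaw 13.2 delta units [ 0.787 -1.358  0.202] rot [ 0.     0.001 -0.061] F [ 0.9 -0.6 -0.3] open 85.5 t 8.35
```

View pics/w2.png

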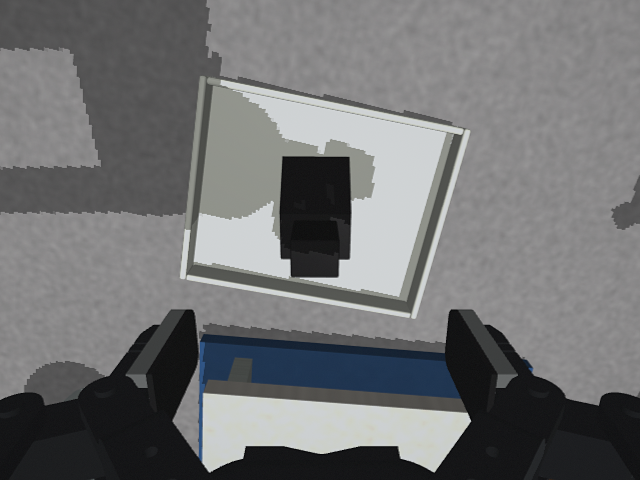

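The chock stands flat in the tray: the fin top is at z 69, about where it should be on the tray floor. Next I use the half-open fingers as a fork to roll the cylinder square into the vee.

Request:
play_rows(deltas=".2 -.35 .2 0 0 0; .4 -.7 .2 0 0 -.03; .4 -.7 .2 0 0 -.06; .4 -.7 .2 0 0 -.06", hand=0.6)

```text
time: 8.75
eef_pos: [513.5, 181.1, 157.8]
ee_rot: [0.705, -0.048, 0.706, 0.047]
force: [-0.2, 0.0, -0.1]
opening: 51.3
```

```bash
python3 - <<'E'
from h import *
go(s2w(5,125),160,7.7)
E
```

```text
pos [513.5 181.1 157.8] tool x [-0.003 -0.001 -1.   ] jaw 7.7 delta units [ 0.399 -0.644  0.028] rot [ 0.001 -0.002 -0.   ] F [-0.2  0.  -0.1] open 51.3 t 8.75
```

Request:
play_rows(deltas=".2 -.32 0 0 0 0; .4 -.64 0 0 0 0; .4 -.64 0 0 0 0")

```text
time: 9.05
eef_pos: [545.9, 127.9, 156.3]
ee_rot: [0.704, -0.048, 0.707, 0.047]
force: [-0.6, 0.6, 0.3]
opening: 51.4
```

Request:
play_rows(deltas="0 0 -.5 0 0 0; 0 0 -.8 0 0 0; 0 0 -.87 0 0 0; 0 0 -.87 0 0 0")

```text
time: 9.45
eef_pos: [543.8, 128.5, 84.9]
ee_rot: [0.702, -0.048, 0.709, 0.047]
force: [-0.2, 0.4, 0.4]
opening: 51.5
```

```bash
python3 - <<'E'
from h import *
go(s2w(5,125),88,7.7)
print(w2s(env.get_state()['eef_pos']), (s2w(0,-1)-s2w(0,0)).round(3))
E
```

```text
pos [543.8 128.5  84.9] tool x [-0.009 -0.003 -1.   ] jaw 7.8 delta units [0.02  0.013 0.039] rot [ 0.002 -0.006 -0.001] F [-0.2  0.4  0.4] open 51.5 t 9.45
[  3.26232515 124.19392398] [ 0.134 -0.991]
```

Request:
play_rows(deltas=".01 -.06 .04 0 0 0; .02 -.12 .04 0 0 0; .025 -.18 .04 0 0 0; .03 -.24 .04 0 0 0; .04 -.29 .04 0 0 0; .047 -.34 .04 0 0 0; .053 -.39 .04 0 0 0; .06 -.44 .04 0 0 0")

```text
time: 10.25
eef_pos: [548.6, 92.9, 88.1]
ee_rot: [0.702, -0.048, 0.709, 0.047]
force: [0.6, 0.8, 0.8]
opening: 51.1
```

```bash
cat >> h.py <<'E'
def cyl(n="top"):
    c=cap(n);W=world(c);z=W[...,2];px=c['pixels'];S=(W[...,:2]-O)@M
    m=(abs(S[...,0])<100)&(S[...,1]>-120)&(S[...,1]<110)&(z>85)&(z<116)&(px.max(-1)>60)&(np.ptp(px.astype(int),axis=-1)<40)
    mm=cv2.morphologyEx(m.astype(np.uint8),cv2.MORPH_OPEN,np.ones((2,2)))
    k,l,s,_=cv2.connectedComponentsWithStats(mm)
    for i in range(1,k):
        if s[i,4]>60:
            P=S[l==i];print(n,'cand',s[i,4],np.array(cv2.minAreaRect(P.astype(np.float32))[0]).round(1),*np.round(cv2.minAreaRect(P.astype(np.float32))[1:][0],1),round(cv2.minAreaRect(P.astype(np.float32))[2],1),'z',z[l==i].max().round(1))
    return c
E
python3 - <<'E'
from h import *
print(w2s(env.get_state()['eef_pos']),env.get_state()['force'].round(1)); cyl("top"); c=cyl("side"); cv2.imwrite("pics/s2.png",c['pixels'][100:400,200:500])
E
```

```text
[ 3.25687247 88.2969782 ] [0.6 0.8 0.8]
top cand 137 [-23.4  22.7] 13.0 60.5 81.8 z nan
top cand 123 [-47.3  60.3] 82.3 15.8 1.9 z 472.3
side cand 1480 [ 6.7 82.4] 168.1 81.1 25.4 z nan
```

View pics/s2.png

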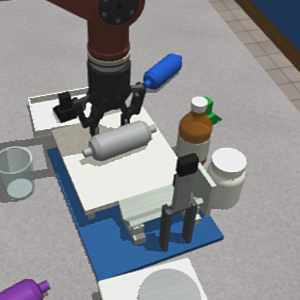

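The side view shows the cylinder at crop pixels (120,140), touching the fork fingers and roughly parallel to the vee. I'll keep rolling.

Request:
play_rows(deltas=".01 -.06 0 0 0 0; .02 -.12 0 0 0 0; .025 -.18 0 0 0 0; .03 -.24 0 0 0 0; .04 -.3 0 0 0 0; .05 -.36 0 0 0 0; .057 -.42 0 0 0 0; .065 -.48 0 0 0 0")

```text
time: 11.15
eef_pos: [553.8, 53.9, 88.0]
ee_rot: [0.702, -0.048, 0.709, 0.047]
force: [0.1, 0.2, -0.8]
opening: 51.3
```

```bash
python3 - <<'E'
from h import *
print(w2s(env.get_state()['eef_pos']),env.get_state()['force'].round(1)); c=cyl("side"); cv2.imwrite("pics/s3.png",c['pixels'][100:400,200:500])
E
```

```text
[ 3.19880135 48.89653955] [ 0.1  0.2 -0.8]
side cand 1582 [47.7 25.7] 219.9 52.8 26.3 z nan
```

View pics/s3.png

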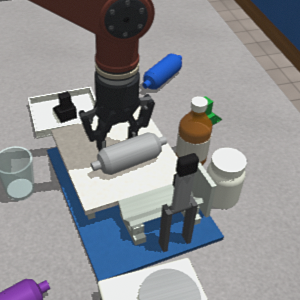

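```bash
cat >> h.py <<'E'
def pix2s(c,u,v,z):
    d=c['R'].T@np.array([(u-c['cx'])/c['f'],(v-c['cy'])/c['f'],1]);o=-c['R'].T@c['t'];p=o+d*(z-o[2])/d[2];return w2s(p)
E
python3 - <<'E'
from h import *
c=cap("side");np.savez("side3.npz",**c)
a=pix2s(c,297,267,85);b=pix2s(c,367,238,85);print(a,b,(a+b)/2,np.degrees(np.arctan2(*(b-a)[::-1])))
W=world(c);S=(W[...,:2]-O)@M;z=W[...,2];px=c['pixels'].astype(int)
v,u=np.mgrid[0:480,0:640]
m=(u>293)&(u<372)&(v>230)&(v<275)&(z>64)&(z<113)&(S[...,1]<45)&(px.max(-1)>70)
P=np.c_[S[m],z[m]]
from scipy.optimize import least_squares
def f(p): return np.clip(np.hypot((P[:,1]-p[0]-p[1]*P[:,0])*np.cos(np.arctan(p[1])),P[:,2]-p[2])-25,-6,6)
Q=P;r=least_squares(f,[12,0,85],loss='soft_l1');print(len(P),r.x,'ang',np.degrees(np.arctan(r.x[1])),P[:,0].min(),P[:,0].max())
E
```

```text
[-54.20946283  -1.0598828 ] [92.36928323 19.93187247] [19.0799102   9.43599483] 8.14999585916289
1828 [ 8.59844311  0.09479326 83.02836527] ang 5.415072624138303 -61.04544425622498 88.29668042250023
```

The cylinder is still about 5.4° askew at stand (16, 10) and rolling slightly ahead of one finger. I'll straddle it, square it with a light grip, then push it on.

Request:
play_rows(deltas="-.02 .15 .2 0 0 0; -.02 .15 .5 0 0 0; -.02 .15 1 0 0 0; -.02 .15 1 0 0 0", hand=1)

```text
time: 11.65
eef_pos: [557.0, 66.7, 175.6]
ee_rot: [0.707, -0.049, 0.704, 0.047]
force: [1.0, -0.2, 1.9]
opening: 85.0
```

```bash
python3 - <<'E'
from h import *
go(s2w(16,10),165,103.1); print(env.get_state()['qpos'].round(2))
c=cap("side");W=world(c);S=(W[...,:2]-O)@M;z=W[...,2];px=c['pixels'].astype(int)
v,u=np.mgrid[0:480,0:640]
m=(abs(S[...,0]-15)<85)&(S[...,1]>-70)&(S[...,1]<45)&(z>66)&(z<113)&(px.max(-1)>70)
P=np.c_[S[m],z[m]]
from scipy.optimize import least_squares
def f(p): return np.clip(np.hypot((P[:,1]-p[0]-p[1]*P[:,0])*np.cos(np.arctan(p[1])),P[:,2]-85)-25,-6,6)
r=least_squares(f,[8,0.09],loss='soft_l1');print(len(P),r.x,np.median(abs(f(r.x))),np.percentile(P[:,0],[0,1,99,100]))
E
```

```text
pos [557.   66.7 175.6] tool x [ 0.004 -0.003 -1.   ] jaw 7.7 delta units [ 0.184 -0.621 -0.133] rot [ 0.004  0.001 -0.94 ] F [ 1.  -0.2  1.9] open 85.0 t 11.65
[-0.    0.16  1.84 -0.    1.14 -0.14]
1780 [1.32619872 0.0907969 ] 1.6100513847381759 [-62.00117299 -60.09214477  83.08518149  88.02061061]
```

Request:
play_rows(deltas=".1 -.3 -.1 0 0 -.095; .2 -.6 -.1 0 0 -.19; .2 -.8 -.1 0 0 -.285; .2 -.88 -.1 0 0 -.38;.2 -.88 -.1 0 0 -.475;.2 -.88 -.1 0 0 -.57;.2 -.88 -.1 0 0 -.665;.2 -.88 -.1 0 0 -.76")

```text
time: 12.5
eef_pos: [570.6, -3.1, 164.5]
ee_rot: [0.608, 0.358, 0.61, -0.36]
force: [0.4, 0.6, 1.2]
opening: 85.4
```

```bash
cat >> h.py <<'E'
from scipy.optimize import least_squares
def fit(y0,zc=85,lo=66,n="side"):
    c=cap(n);W=world(c);S=(W[...,:2]-O)@M;z=W[...,2];px=c['pixels'].astype(int)
    m=(abs(S[...,0]-15)<95)&(abs(S[...,1]-y0)<38)&(z>lo)&(z<113)&(px.max(-1)>70)
    P=np.c_[S[m],z[m]]
    f=lambda p: np.clip(np.hypot((P[:,1]-p[0]-p[1]*P[:,0])*np.cos(np.arctan(p[1])),P[:,2]-zc)-25,-8,8)
    r=least_squares(f,[y0,0.05],loss='soft_l1');xr=np.percentile(P[:,0],[1,50,99]);print(env.get_state()['time'],len(P),'y0,slope',r.x.round(3),'res',np.median(abs(f(r.x))).round(2),'x',xr.round(1),'z max',P[:,2].max().round(1))
    return c
E
python3 - <<'E'
from h import *
fit(-15);c=fit(-15); go(s2w(13,-15),165,103.1)
cv2.imwrite("pics/s4.png",c['pixels'][100:400,200:500])
E
```

```text
12.55 1655 y0,slope [1.301 0.085] res 1.5 x [-59.8   1.2  83.5] z max 111.0
12.6 1651 y0,slope [1.326 0.089] res 1.57 x [-60.5   1.   83.7] z max 110.7
pos [570.7  -3.1 164.5] tool x [-0.004 -0.001 -1.   ] jaw -60.6 delta units [ 0.018 -0.062  0.006] rot [ 0.    -0.003 -0.181] F [ 0.2 -0.8  0.7] open 85.1 t 12.6
```

View pics/s4.png

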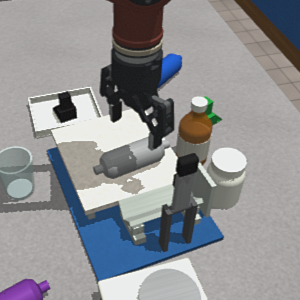

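It has come to rest at stand (12, 2.4), askew by about 5°. Now I straddle it and grip lightly.

```bash
python3 - <<'E'
from h import *
go(s2w(12,2.4),88,102.9)
E
```

```text
pos [570.7  -3.1 164.5] tool x [-0.004 -0.001 -1.   ] jaw -60.6 delta units [-0.024  0.151 -0.957] rot [ 0.    -0.003 -0.183] F [ 0.2 -0.8  0.7] open 85.1 t 12.6
```

Request:
play_rows(deltas="-.02 .15 0 0 0 -.09; -.02 .15 0 0 0 -.183; -.02 .15 -.1 0 0 -.183; -.02 .15 -.4 0 0 -.183; -.02 .15 -.7 0 0 -.183; -.02 .15 -.92 0 0 -.183; -.02 .15 -.92 0 0 -.183")

```text
time: 13.3
eef_pos: [565.8, 9.3, 87.1]
ee_rot: [0.55, 0.437, 0.558, -0.442]
force: [-1.3, -0.4, 0.7]
opening: 85.2
```

```bash
python3 - <<'E'
from h import *
go(s2w(12,2.4),88,102.9)
E
```

```text
pos [565.8   9.3  87.1] tool x [-0.012  0.001 -1.   ] jaw -76.8 delta units [ 0.038 -0.004  0.012] rot [-0.001 -0.008 -0.003] F [-1.3 -0.4  0.7] open 85.2 t 13.3
```

Request:
play_rows(deltas="0 0 .02 0 0 0;0 0 .02 0 0 0;0 0 .02 0 0 0;0 0 .02 0 0 0;0 0 .02 0 0 0", hand=0, force=20)

```text
time: 13.8
eef_pos: [567.0, 8.6, 90.1]
ee_rot: [0.552, 0.437, 0.557, -0.441]
force: [0.4, -3.4, 4.9]
opening: 49.4
```

```bash
python3 - <<'E'
from h import *
go(s2w(12,0),88,97.7)
E
```

```text
pos [567.    8.6  90.1] tool x [-0.009 -0.    -1.   ] jaw -76.8 delta units [ 0.026 -0.025 -0.027] rot [-0.    -0.006 -0.061] F [ 0.4 -3.4  4.9] open 49.4 t 13.8
```

Request:
play_rows(deltas="0 0 -.02 0 0 -.03;0 0 -.02 0 0 -.061;0 0 -.02 0 -.005 -.061;0 0 -.02 0 -.005 -.061")

```text
time: 14.2
eef_pos: [568.0, 9.0, 90.1]
ee_rot: [0.532, 0.466, 0.532, -0.465]
force: [-1.2, -0.3, 5.7]
opening: 49.2
```

Request:
play_rows(deltas="0 0 0 0 0 0;0 0 0 0 0 0;0 0 0 0 0 0", hand=0.66)

```text
time: 14.5
eef_pos: [567.7, 9.2, 89.9]
ee_rot: [0.532, 0.466, 0.532, -0.465]
force: [0.2, -1.0, -0.7]
opening: 56.4
```

```bash
python3 - <<'E'
from h import *
fit(2);go(s2w(12,-44),88,97.7)
E
```

```text
14.55 1293 y0,slope [ 4.863 -0.006] res 1.92 x [-60.  -11.1  85.7] z max 112.7
pos [567.6   9.2  89.8] tool x [ 0.     0.001 -1.   ] jaw -82.3 delta units [ 0.092 -0.577 -0.022] rot [-0.001  0.     0.001] F [-0.2  0.6 -0.2] open 56.5 t 14.55
```

The cylinder is square now (slope -0.006). I'll roll it while it stays caged.

Request:
play_rows(deltas=".01 -.06 0 0 0 0;.02 -.15 0 0 0 0;.04 -.25 0 0 0 0;.055 -.35 0 0 0 0;.07 -.44 0 0 0 0;.08 -.51 0 0 0 0;.088 -.56 0 0 0 0;.092 -.577 0 0 0 0")

```text
time: 15.35
eef_pos: [575.0, -37.6, 89.8]
ee_rot: [0.532, 0.466, 0.532, -0.465]
force: [-0.4, 0.3, 0.3]
opening: 56.3
```

Request:
play_rows(deltas="0 0 0 0 0 0;0 0 0 0 0 0;0 0 .4 0 0 0;0 0 .8 0 0 0;0 0 1 0 0 0;0 0 1 0 0 0")

```text
time: 15.95
eef_pos: [577.4, -37.8, 173.2]
ee_rot: [0.534, 0.467, 0.53, -0.464]
force: [0.6, -0.4, 0.7]
opening: 56.3
```

```bash
python3 - <<'E'
from h import *
fit(-42);fit(-42);go(s2w(14,5),170,7.7); go(s2w(12,-44),170,7.7)
E
```

```text
16.0 1847 y0,slope [-3.2438e+01 -6.0000e-03] res 1.52 x [-59.3   4.2 105.7] z max 110.7
16.05 1821 y0,slope [-3.1912e+01 -8.0000e-03] res 1.55 x [-59.4   3.2 105.7] z max 110.6
pos [574.7 -37.4 169.2] tool x [-0.     0.001 -1.   ] jaw -82.4 delta units [-0.053  0.615  0.01 ] rot [-0.001  0.001 -0.999] F [ 0.1  0.6 -0.4] open 56.5 t 16.05
pos [574.7 -37.4 169.2] tool x [-0.     0.001 -1.   ] jaw -82.4 delta units [0.004 0.005 0.01 ] rot [-0.001  0.001 -0.999] F [ 0.1  0.6 -0.4] open 56.5 t 16.05
```

Request:
play_rows(deltas="-.02 .3 0 0 0 .09;-.08 .6 0 0 0 .18;-.08 .81 0 0 0 .28;-.08 .81 0 0 0 .37;-.08 .81 0 0 0 .46;-.08 .81 0 0 0 .56;-.08 .81 0 0 0 .65;-.08 .81 0 0 0 .75", hand=0.6)

```text
time: 16.85
eef_pos: [566.5, 27.6, 166.4]
ee_rot: [0.699, 0.092, 0.703, -0.092]
force: [-0.4, -0.1, 0.3]
opening: 51.4
```

```bash
python3 - <<'E'
from h import *
fit(-36);go(s2w(14,20),90,7.7)
E
```

```text
16.9 1906 y0,slope [-3.1801e+01 -8.0000e-03] res 1.55 x [-59.2   7.6  88.8] z max 110.9
pos [566.5  27.6 166.4] tool x [-0.006  0.001 -1.   ] jaw -14.7 delta units [ 0.024 -0.012 -0.955] rot [ 0.    -0.004  0.249] F [-0.8 -0.4  0.3] open 51.1 t 16.9
```

Request:
play_rows(deltas=".02 0 0 0 0 .09;.02 0 0 0 0 .18;.02 0 -.2 0 0 .249;.02 0 -.6 0 0 .249;.02 0 -.9 0 0 .249;.02 0 -.94 0 0 .249;.02 0 -.94 0 0 .249")

```text
time: 17.6
eef_pos: [566.3, 27.7, 89.1]
ee_rot: [0.702, -0.047, 0.709, 0.047]
force: [0.3, 0.8, 0.4]
opening: 51.2
```

Request:
play_rows(deltas=".02 -.1 .04 0 0 0;.03 -.16 .04 0 0 0;.04 -.22 .04 0 0 0;.05 -.28 .04 0 0 0;.053 -.34 .04 0 0 0;.06 -.4 .04 0 0 0;.067 -.46 .04 0 0 0;.075 -.52 .04 0 0 0")

```text
time: 18.4
eef_pos: [572.2, -14.3, 92.2]
ee_rot: [0.702, -0.047, 0.709, 0.047]
force: [-0.1, -0.0, 0.5]
opening: 51.2
```

```bash
python3 - <<'E'
from h import *
c=fit(-55);cv2.imwrite("pics/s5.png",c['pixels'][100:400,200:500]); go(s2w(14,-34),90,7.7);print(w2s(env.get_state()['eef_pos']))
E
```

```text
18.45 2066 y0,slope [-5.4739e+01 -1.8000e-02] res 1.62 x [-59.4   5.3 106.6] z max 112.2
pos [572.4 -15.   92.2] tool x [-0.011 -0.002 -1.   ] jaw 7.6 delta units [ 0.04  -0.148 -0.028] rot [ 0.001 -0.007  0.001] F [ 0.2 -1.  -0.4] open 51.1 t 18.45
[ 12.38444014 -21.82948733]
```

View pics/s5.png

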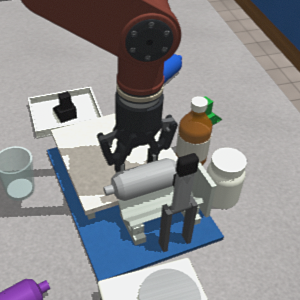

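Request:
play_rows(deltas=".007 -.05 -.02 0 0 0;.014 -.1 -.02 0 0 0;.02 -.15 -.02 0 0 0;.027 -.2 -.02 0 0 0;.03 -.25 -.02 0 0 0;.04 -.3 -.02 0 0 0;.045 -.34 -.02 0 0 0;.045 -.34 -.02 0 0 0")

```text
time: 19.25
eef_pos: [576.1, -42.6, 90.7]
ee_rot: [0.702, -0.047, 0.709, 0.046]
force: [1.2, 1.1, -0.1]
opening: 51.3
```

```bash
python3 - <<'E'
from h import *
c=fit(-85,71.4,80);cv2.imwrite("pics/s6.png",c['pixels'][150:400,250:500]); go(s2w(14,20),170,7.7);print(w2s(env.get_state()['eef_pos']))
E
```

```text
19.3 1441 y0,slope [-8.5362e+01 -6.2000e-02] res 1.9 x [-44.3   5.3 109.1] z max 112.8
pos [576.1 -42.4  90.7] tool x [-0.011 -0.002 -1.   ] jaw 7.6 delta units [-0.096  0.863  0.992] rot [ 0.001 -0.007  0.001] F [0.4 0.4 0.5] open 51.4 t 19.3
[ 12.36765486 -49.48677591]
```

View pics/s6.png

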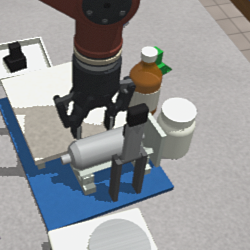

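The cylinder is in the vee. Next: retract, close the fingers, and push it endwise to the stop.

Request:
play_rows(deltas="0 .1 .3 0 0 0;0 .1 .8 0 0 0;-.2 .1 .9 0 0 0;-.7 0 .9 0 0 0;-.9 -.1 .9 0 0 0;-.9 -.1 .9 0 0 0", hand=0)

```text
time: 19.9
eef_pos: [501.7, -50.4, 162.2]
ee_rot: [0.701, -0.047, 0.71, 0.046]
force: [0.3, 0.0, -0.1]
opening: 0.0
```

```bash
python3 - <<'E'
from h import *
c=fit(-88,71.4,75);np.savez("s7.npz",**c);fit(-88,71.4,75,"top");go(s2w(-95,-90),160,7.7)
E
```

```text
19.95 1604 y0,slope [-8.5787e+01 -6.0000e-02] res 1.86 x [-55.8   3.7 109.4] z max 97.3
20.0 339 y0,slope [-8.3919e+01 -7.8000e-02] res 3.35 x [ 45.2  69.7 109.7] z max 100.3
pos [504.4 -50.3 163. ] tool x [-0.009 -0.002 -1.   ] jaw 7.6 delta units [-0.367 -0.582 -0.037] rot [ 0.001 -0.006  0.001] F [ 1.2 -0.1  0. ] open 0.0 t 20.0
```

Request:
play_rows(deltas="-.2 -.3 0 0 0 0;-.37 -.58 -.1 0 0 0;-.37 -.58 -.5 0 0 0;-.37 -.58 -.93 0 0 0;-.37 -.58 -.93 0 -.006 0;-.37 -.58 -.93 0 -.006 0")

```text
time: 20.6
eef_pos: [475.0, -96.4, 88.3]
ee_rot: [0.705, -0.047, 0.706, 0.046]
force: [0.3, -0.4, -0.8]
opening: -0.0
```

```bash
python3 - <<'E'
from h import *
go(s2w(-62,-90),88,7.7);print(w2s(env.get_state()['eef_pos']))
E
```

```text
pos [475.  -96.4  88.3] tool x [-0.001 -0.001 -1.   ] jaw 7.6 delta units [ 0.41   0.049 -0.003] rot [ 0.001 -0.001  0.001] F [ 0.3 -0.4 -0.8] open -0.0 t 20.6
[-95.06230923 -89.47946267]
```

Request:
play_rows(deltas=".06 .008 0 0 0 0;.12 .016 0 0 0 0;.17 .022 0 0 0 0;.22 .03 0 0 0 0;.25 .033 0 0 0 0;.28 .037 0 0 0 0;.3 .04 0 0 0 0;.3 .04 0 0 0 0")

```text
time: 21.4
eef_pos: [496.4, -93.5, 88.2]
ee_rot: [0.702, -0.048, 0.709, 0.047]
force: [-9.0, -2.1, 7.3]
opening: -0.0
```

```bash
python3 - <<'E'
from h import *
fit(-90,71.4,80);go(s2w(-62,-90),88,7.7);print(w2s(env.get_state()['eef_pos']))
E
```

```text
21.45 1341 y0,slope [-8.5405e+01 -6.4000e-02] res 1.77 x [-77.    6.9 109.3] z max 112.8
pos [496.4 -93.5  88.2] tool x [-0.008 -0.002 -1.   ] jaw 7.6 delta units [ 0.143  0.013 -0.002] rot [ 0.001 -0.005  0.001] F [-8.6 -2.3  7.6] open 0.3 t 21.45
[-73.49570914 -89.4833258 ]
```

Request:
play_rows(deltas=".06 .008 0 0 0 0;.09 .012 0 0 0 0;.12 .016 0 0 0 0;.14 .019 0 0 0 0;.14 .019 0 0 0 0")

```text
time: 21.95
eef_pos: [498.5, -93.1, 87.8]
ee_rot: [0.694, -0.049, 0.717, 0.048]
force: [-25.9, -6.2, 22.2]
opening: 0.0
```

Request:
play_rows(deltas=".03 .004 0 0 0 0;.06 .008 0 0 0 0;.08 .01 0 0 0 0;.08 .01 0 0 0 0")

```text
time: 22.35
eef_pos: [499.7, -92.9, 87.4]
ee_rot: [0.688, -0.049, 0.722, 0.049]
force: [-14.5, -3.6, 11.9]
opening: 0.6
```

```bash
python3 - <<'E'
from h import *
print(env.get_state()['force'].round(1),w2s(env.get_state()['eef_pos']))
E
```

```text
[-14.5  -3.6  11.9] [-70.11181551 -89.35203838]
```

```bash
python3 - <<'E'
from h import *
c=cap("side");w=cap("wrist")
a=cv2.resize(c['pixels'][200:380,270:470],(400,360));b=cv2.resize(w['pixels'],(480,360));cv2.imwrite("pics/c8.png",np.hstack([a,b[:, :400]]))
o=dict(np.load("s7.npz"))
print([proj(c,[*s2w(x,-90),z]) for x,z in((-45,71),(-60,71),(90,71))])
for cc in (o,c):
    W=world(cc);S=(W[...,:2]-O)@M;z=W[...,2]
    for lo,hi in ((90,98),(93,100)):
        m=(abs(S[...,1]+90)<8)&(z>lo)&(z<hi)&(S[...,0]<100); print(m.sum(),np.percentile(S[m][:,0],[0,2,50,98,100]).round(1),np.median(S[m][:,1]).round(1))
E
```

```text
[(np.float64(320.49153130994387), np.float64(308.00583437715096)), (np.float64(312.0297380942743), np.float64(310.6905712152722)), (np.float64(393.03815667324204), np.float64(284.98842038107824))]
443 [-42.1 -38.4   2.9  45.3  50.3] -90.6
320 [-36.3 -33.9   6.   45.3  50.3] -89.6
402 [-84.3 -80.4   4.4  46.   51.1] -91.5
300 [-84.7 -69.5   7.1  47.1  51.1] -90.0
```

View pics/c8.png

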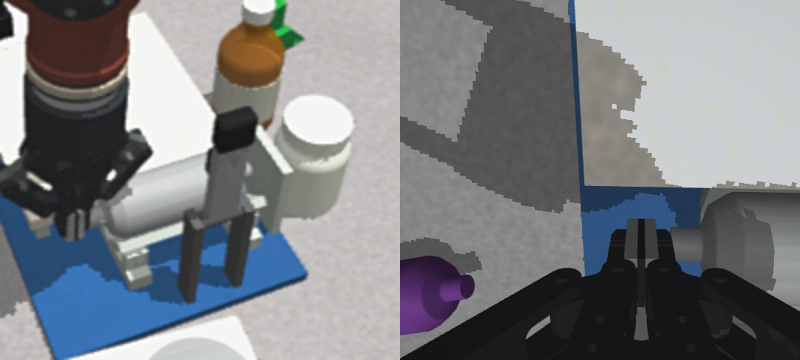

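```bash
python3 - <<'E'
from h import *
for cc in (dict(np.load("s7.npz")),cap("side")):
    W=world(cc);S=(W[...,:2]-O)@M;z=W[...,2];px=cc['pixels'].max(-1)
    for x in range(-40,100,10):
        m=(abs(S[...,0]-x)<5)&(abs(S[...,1]+90)<22)&(z>84)&(z<104)&(px>60)
        if m.sum()>8:
            y,h=S[m][:,1],z[m]
            r=least_squares(lambda p:np.hypot(y-p[0],h-p[1])-25,[-90,71],loss='soft_l1');print(x,m.sum(),'zmax',np.percentile(h,97).round(1),'c',r.x.round(1),end=' | ')
    print()
print(env.get_state()['time'])
E
```

```text
-40 100 zmax 92.9 c [-86.9  65.4] | -30 119 zmax 95.9 c [-87.4  69.5] | -20 114 zmax 96.0 c [-87.4  69.5] | -10 118 zmax 95.8 c [-87.6  69.5] | 0 118 zmax 95.0 c [-87.6  69.4] | 10 112 zmax 95.5 c [-87.3  69.6] | 20 116 zmax 95.6 c [-87.3  69.4] | 30 111 zmax 95.6 c [-87.2  69.5] | 40 102 zmax 95.9 c [-87.3  69.6] | 50 29 zmax 95.1 c [-87.4  69.3] | 
-40 41 zmax 91.1 c [-92.8  62.8] | -30 83 zmax 94.9 c [-87.6  68.4] | -20 99 zmax 95.7 c [-87.9  69.2] | -10 112 zmax 95.2 c [-87.5  69.4] | 0 116 zmax 95.7 c [-87.6  69.5] | 10 115 zmax 95.2 c [-87.5  69.4] | 20 112 zmax 95.5 c [-87.7  69.5] | 30 114 zmax 95.1 c [-87.4  69.3] | 40 99 zmax 95.3 c [-87.6  69.5] | 50 35 zmax 95.6 c [-87.2  69.4] | 
22.5
```

The cylinder lies level and parallel in the vee; only sliding friction is holding it. I'll straighten the tool tilt and push on.

```bash
python3 - <<'E'
from h import *
go(s2w(-59,-90),85,7.7)
E
```

```text
pos [499.7 -92.9  87.4] tool x [-0.047 -0.004 -0.999] jaw 7.9 delta units [ 0.139  0.011 -0.03 ] rot [ 0.002 -0.03  -0.002] F [-15.2  -4.6  12.8] open -0.0 t 22.5
```

Request:
play_rows(deltas=".05 .006 -.02 0 -.03 0;.1 .013 -.03 0 -.05 0;.14 .018 -.03 0 -.06 0;.16 .021 -.03 0 -.06 0")

```text
time: 22.9
eef_pos: [508.2, -91.2, 83.9]
ee_rot: [0.718, -0.051, 0.692, 0.047]
force: [-7.0, -1.3, 3.1]
opening: 0.1
```

```bash
python3 - <<'E'
from h import *
go(s2w(-59,-90),85,7.7);print(w2s(env.get_state()['eef_pos']))
E
```

```text
pos [508.2 -91.2  83.9] tool x [ 0.038 -0.003 -0.999] jaw 8.0 delta units [ 0.032 -0.011  0.014] rot [ 0.002  0.024 -0.003] F [-7.  -1.3  3.1] open 0.1 t 22.9
[-61.42915775 -88.80745029]
```

Request:
play_rows(deltas=".02 .002 0 0 .01 0;.04 .004 0 0 .01 0;.06 .006 0 0 .01 0;.06 .006 0 0 .01 0")

```text
time: 23.3
eef_pos: [509.2, -90.9, 83.3]
ee_rot: [0.709, -0.051, 0.702, 0.048]
force: [-13.3, -2.9, 10.8]
opening: 0.0
```

Request:
play_rows(deltas=".03 .004 0 0 0 0;.06 .008 0 0 0 0;.08 .01 0 0 0 0;.08 .01 0 0 0 0")

```text
time: 23.7
eef_pos: [509.8, -90.8, 82.9]
ee_rot: [0.703, -0.052, 0.707, 0.049]
force: [-20.6, -4.6, 16.4]
opening: -0.1
```

```bash
python3 - <<'E'
from h import *
go(s2w(-59,-90),85,7.7);print(w2s(env.get_state()['eef_pos']))
E
```

```text
pos [509.8 -90.8  82.9] tool x [-0.006 -0.004 -1.   ] jaw 8.2 delta units [ 0.013 -0.016  0.026] rot [ 0.003 -0.004 -0.005] F [-20.6  -4.6  16.4] open -0.1 t 23.7
[-59.844868   -88.55908848]
```

Request:
play_rows(deltas=".06 .008 0 0 -.02 0;.1 .013 0 0 -.04 0;.14 .018 0 0 -.05 0;.14 .018 0 0 -.05 0")

```text
time: 24.1
eef_pos: [512.1, -89.9, 81.1]
ee_rot: [0.723, -0.054, 0.687, 0.049]
force: [-25.1, -7.4, 18.8]
opening: -0.1
```

```bash
python3 - <<'E'
from h import *
go(s2w(-59,-90),85,7.7);print(w2s(env.get_state()['eef_pos']))
cc=cap("side");W=world(cc);S=(W[...,:2]-O)@M;z=W[...,2];px=cc['pixels'].max(-1)
m=(abs(S[...,1]+88)<12)&(z>92)&(z<98)&(px>60)&(S[...,0]<120); print(np.percentile(S[m][:,0],[0,1,2,98,100]).round(1))
E
```

```text
pos [512.1 -89.9  81.1] tool x [ 0.05  -0.004 -0.999] jaw 8.4 delta units [-0.016 -0.028  0.049] rot [ 0.003  0.032 -0.007] F [-25.1  -7.4  18.8] open -0.1 t 24.1
[-57.41090769 -87.9855681 ]
[-76.4 -54.2 -21.  112.3 113.6]
```

Request:
play_rows(deltas="-.2 -.027 0 0 0 0;-.5 -.06 .02 0 .03 0;-.8 -.1 .5 0 .03 0;-.9 -.1 1 0 .03 0;-.9 -.1 1 0 .03 0")

```text
time: 24.65
eef_pos: [444.2, -99.4, 166.7]
ee_rot: [0.71, -0.055, 0.7, 0.048]
force: [1.3, -0.1, 1.2]
opening: -0.1
```

```bash
python3 - <<'E'
from h import *
for n in("side","top"):
    cc=cap(n);W=world(cc);S=(W[...,:2]-O)@M;z=W[...,2];px=cc['pixels'].max(-1)
    np.savez(n+"9.npz",**cc)
    m=(abs(S[...,1]+88)<8)&(z>70)&(z<98)&(S[...,0]<125)&(S[...,0]>-75)
    for x in range(-60,125,5):
        k=m&(abs(S[...,0]-x)<2.5)
        if k.sum(): print(x,k.sum(),np.percentile(z[k],[10,95]).round(0),end='; ')
    print()
cv2.imwrite("pics/c10.png",np.hstack([cv2.resize(dict(np.load("side9.npz"))['pixels'][210:380,290:460],(400,400),interpolation=2),cv2.resize(dict(np.load("top9.npz"))['pixels'][180:290,325:435],(400,400),interpolation=2)]))
go(s2w(30,-195),250,7.7)
E
```

```text
-45 19 [71. 78.]; -40 26 [73. 78.]; -35 25 [72. 78.]; -30 37 [74. 85.]; -25 30 [86. 91.]; -20 28 [90. 95.]; -15 22 [92. 96.]; -10 26 [93. 96.]; -5 22 [93. 95.]; 0 25 [93. 95.]; 5 19 [92. 95.]; 10 23 [92. 95.]; 15 21 [93. 95.]; 20 24 [93. 95.]; 25 22 [93. 95.]; 30 21 [93. 96.]; 35 22 [93. 96.]; 40 21 [93. 96.]; 45 20 [91. 96.]; 50 7 [93. 95.]; 85 1 [86. 86.]; 90 2 [76. 78.]; 95 22 [73. 79.]; 100 19 [73. 78.]; 105 63 [75. 94.]; 110 22 [92. 95.]; 115 3 [93. 93.]; 
-45 6 [74. 80.]; -40 10 [75. 82.]; -35 16 [75. 80.]; -30 23 [78. 91.]; -25 19 [88. 95.]; -20 22 [89. 96.]; -15 16 [94. 97.]; -10 18 [93. 98.]; -5 15 [93. 97.]; 0 17 [92. 97.]; 5 18 [91. 97.]; 10 17 [91. 97.]; 15 15 [93. 97.]; 20 19 [92. 97.]; 25 14 [91. 97.]; 30 15 [91. 97.]; 35 18 [91. 98.]; 40 17 [91. 97.]; 45 20 [93. 96.]; 50 17 [92. 97.]; 55 17 [92. 98.]; 60 18 [92. 97.]; 65 14 [92. 96.]; 70 17 [92. 97.]; 75 18 [92. 97.]; 80 15 [90. 95.]; 85 15 [86. 93.]; 90 9 [73. 82.]; 95 18 [74. 81.]; 100 16 [73. 81.]; 105 29 [77. 95.]; 110 14 [91. 97.]; 
pos [441.8 -98.3 162.6] tool x [ 0.008 -0.005 -1.   ] jaw 8.3 delta units [ 2.14  -1.074  1.092] rot [ 0.003  0.005 -0.007] F [-0.2 -0.2  0.6] open -0.1 t 24.75
```

View pics/c10.png

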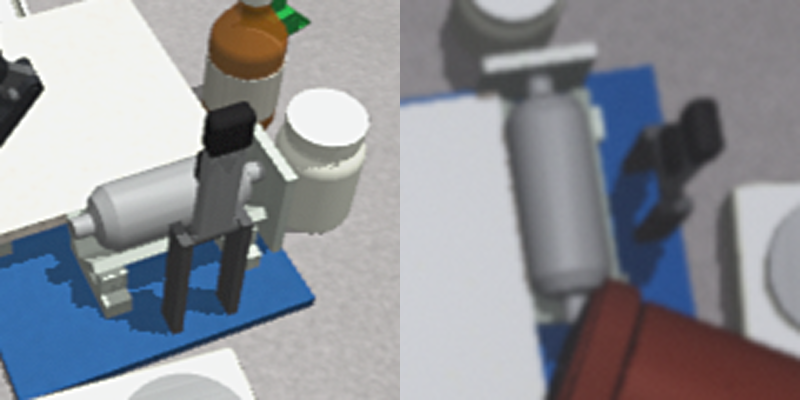

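The cylinder spans x -30 to 90 and its neck runs up to the stop face at 105, so it is seated against the stop. That was my 12th and last picture, so the clamp goes by numbers.

```bash
cat > cl.py <<'E'
from h import *
def clamp(cc,n):
    W=world(cc);S=(W[...,:2]-O)@M;z=W[...,2]
    m=(abs(S[...,0]-30)<25)&(S[...,1]>-200)&(S[...,1]<-20)&(z>112)&(z<235)&(cc['pixels'].max(-1)<250)
    for h in range(105,235,10):
        k=m&(abs(z-h)<5)
        if k.sum()>2: print(n,h,k.sum(),'y',np.percentile(S[k][:,1],[5,50,95]).round(0),'x',np.percentile(S[k][:,0],[5,95]).round(0))
if __name__=="__main__":
    for n in("side","top"): clamp(dict(np.load(n+"9.npz")),n)
E
python3 cl.py
```

```text
side 115 143 y [-156. -152. -141.] x [ 6. 53.]
side 125 72 y [-155. -154. -147.] x [17. 41.]
side 135 72 y [-155. -154. -146.] x [17. 41.]
side 145 71 y [-155. -154. -146.] x [17. 40.]
side 155 86 y [-156. -154. -143.] x [18. 41.]
side 165 87 y [-156. -155. -140.] x [17. 40.]
side 175 94 y [-156. -155. -139.] x [17. 40.]
side 185 83 y [-157. -156. -148.] x [17. 41.]
side 195 72 y [-159. -158. -148.] x [16. 41.]
side 205 101 y [-159. -158. -149.] x [15. 42.]
side 215 130 y [-159. -158. -147.] x [16. 41.]
side 225 148 y [-158. -152. -146.] x [17. 42.]
top 115 62 y [-154. -144. -139.] x [ 6. 53.]
top 125 12 y [-151. -144. -143.] x [16. 40.]
top 135 6 y [-151. -145. -143.] x [16. 20.]
top 145 7 y [-152. -147. -144.] x [16. 18.]
top 155 8 y [-152. -142. -138.] x [16. 35.]
top 165 21 y [-151. -139. -138.] x [16. 38.]
top 175 37 y [-150. -142. -138.] x [16. 40.]
top 185 35 y [-147. -144. -139.] x [17. 40.]
top 195 7 y [-155. -144. -143.] x [14. 41.]
top 205 25 y [-154. -144. -143.] x [14. 39.]
top 215 48 y [-158. -146. -144.] x [14. 42.]
top 225 98 y [-158. -152. -145.] x [17. 41.]
```

Request:
play_rows(deltas=".2 -.4 .4 0 0 0;.4 -.8 .8 0 0 0;.6 -1 .95 0 0 0;.6 -1 .95 0 0 0")

```text
time: 25.15
eef_pos: [493.0, -180.9, 240.3]
ee_rot: [0.71, -0.054, 0.701, 0.048]
force: [-0.8, 0.6, -0.5]
opening: -0.0
```

```bash
python3 - <<'E'
from h import *
go(s2w(29,-200),235,7.7)
E
```

```text
pos [ 493.  -180.9  240.3] tool x [ 0.013 -0.008 -1.   ] jaw 8.2 delta units [ 1.497 -0.106 -0.066] rot [ 0.005  0.008 -0.006] F [-0.8  0.6 -0.5] open -0.0 t 25.15
```

Request:
play_rows(deltas=".3 -.08 0 0 0 0;.7 -.12 0 0 .008 0;.8 -.12 0 0 .008 0")

```text
time: 25.45
eef_pos: [558.2, -189.6, 237.4]
ee_rot: [0.704, -0.053, 0.706, 0.049]
force: [-0.3, -0.5, -0.2]
opening: -0.1
```

Request:
play_rows(deltas=".4 0 0 0 0 0;.7 0 -.05 0 0 0;.7 0 -.06 0 0 0;.7 0 -.06 0 0 0")

```text
time: 25.85
eef_pos: [612.7, -188.3, 229.9]
ee_rot: [0.703, -0.053, 0.708, 0.05]
force: [-0.5, -0.9, 0.7]
opening: -0.3
```

```bash
python3 - <<'E'
from h import *
go(s2w(29,-178),230,7.7); print(w2s(env.get_state()['eef_pos']))
h=np.array([-150,108.4])
for th in (1.5,1.3,1.1,.9,.7,.5,.35,.2,.1,0):
    P=h+92*np.array([np.cos(th),np.sin(th)])+8*np.array([-np.sin(th),np.cos(th)])
    ty=P[0]-11*min(1,th/.8); tz=P[1]+25-(8 if th>1.2 else 8*max(0,th-.6)/.6)
    print(th,'stand y,z',round(ty,1),round(tz,1),'world',s2w(29,ty).round(1))
E
```

```text
pos [ 612.7 -188.3  229.9] tool x [-0.007 -0.004 -1.   ] jaw 8.4 delta units [-0.036  0.26   0.001] rot [ 0.002 -0.005 -0.007] F [-0.5 -0.9  0.7] open -0.3 t 25.85
[  29.10647444 -198.97937705]
1.5 stand y,z -162.5 217.7 world [ 607.7 -152.1]
1.3 stand y,z -144.1 216.2 world [ 605.2 -133.9]
1.1 stand y,z -126.4 212.4 world [ 602.9 -116.4]
0.9 stand y,z -110.1 206.4 world [ 600.7 -100.2]
0.7 stand y,z -94.4 197.5 world [598.6 -84.7]
0.5 stand y,z -80.0 184.5 world [596.7 -70.4]
0.35 stand y,z -71.1 172.5 world [595.5 -61.6]
0.2 stand y,z -64.2 159.5 world [594.5 -54.7]
0.1 stand y,z -60.6 150.5 world [594.1 -51.2]
0 stand y,z -58.0 141.4 world [593.7 -48.6]
```

Request:
play_rows(deltas="-.02 .15 -.15 0 -.005 0;-.04 .28 -.15 0 0 0;-.05 .38 -.15 0 0 0;-.06 .48 -.15 0 0 0;-.08 .58 -.16 0 0 0;-.09 .68 -.17 0 0 0;-.105 .79 -.19 0 0 0;-.12 .9 -.22 0 0 0")

```text
time: 26.65
eef_pos: [603.4, -115.7, 212.6]
ee_rot: [0.703, -0.053, 0.707, 0.05]
force: [0.2, -2.0, -0.7]
opening: 0.3
```

```bash
python3 - <<'E'
from h import *
from cl import clamp
go((600.7,-100.2),206.4,7.7); print(w2s(env.get_state()['eef_pos']))
clamp(cap("side"),"s")
E
```

```text
pos [ 603.4 -115.7  212.6] tool x [-0.006 -0.004 -1.   ] jaw 8.4 delta units [-0.033  0.194 -0.077] rot [ 0.002 -0.004 -0.007] F [ 0.2 -2.  -0.7] open 0.3 t 26.65
[  29.57291524 -125.79070096]
s 115 203 y [-155. -149. -139.] x [ 7. 53.]
s 125 117 y [-148. -144. -137.] x [17. 41.]
s 135 125 y [-142. -139. -132.] x [17. 41.]
s 145 116 y [-137. -134. -125.] x [17. 41.]
s 155 134 y [-132. -129. -116.] x [17. 41.]
s 165 131 y [-127. -123. -112.] x [18. 41.]
s 175 62 y [-122. -119. -110.] x [17. 28.]
s 185 36 y [-132. -114. -103.] x [15. 23.]
s 195 108 y [-137. -132. -105.] x [15. 39.]
s 205 94 y [-137. -132. -122.] x [15. 40.]
s 215 100 y [-137. -133. -124.] x [15. 41.]
s 225 80 y [-138. -135. -131.] x [14. 42.]
```

The arm is swinging as planned: it measures about 1.1 rad, at 2 N. I'll continue along the arc.

Request:
play_rows(deltas="-.015 .1 -.04 0 0 0;-.03 .19 -.08 0 0 0;-.045 .29 -.13 0 0 0;-.06 .39 -.19 0 0 0;-.07 .48 -.27 0 0 0;-.084 .566 -.35 0 0 0;-.092 .62 -.43 0 0 0;-.1 .676 -.5 0 0 0")

```text
time: 27.5
eef_pos: [594.6, -59.4, 171.0]
ee_rot: [0.702, -0.052, 0.708, 0.051]
force: [1.6, -0.9, 0.3]
opening: -0.2
```

```bash
python3 - <<'E'
from h import *
from cl import clamp
go(s2w(29,-58),141.4,7.7); print(w2s(env.get_state()['eef_pos']))
clamp(cap("side"),"s")
E
```

```text
pos [594.6 -59.4 171. ] tool x [-0.008 -0.002 -1.   ] jaw 8.4 delta units [-0.011  0.135 -0.37 ] rot [ 0.001 -0.005 -0.008] F [ 1.6 -0.9  0.3] open -0.2 t 27.5
[ 28.44609867 -68.81411893]
s 115 416 y [-154. -141. -111.] x [ 8. 50.]
s 125 322 y [-126. -110.  -90.] x [17. 41.]
s 135 285 y [-97. -82. -63.] x [16. 41.]
s 145 70 y [-79. -57. -44.] x [15. 31.]
s 155 71 y [-80. -77. -65.] x [14. 38.]
s 165 87 y [-80. -76. -65.] x [14. 40.]
s 175 77 y [-79. -76. -67.] x [14. 39.]
s 185 74 y [-81. -79. -74.] x [13. 48.]
s 195 175 y [-81. -79. -62.] x [ 8. 51.]
s 205 99 y [-83. -78. -60.] x [ 6. 53.]
s 215 111 y [-86. -84. -74.] x [12. 42.]
s 225 127 y [-86. -84. -78.] x [ 8. 44.]
```

Request:
play_rows(deltas="-.01 .05 -.08 0 0 0;-.01 .09 -.16 0 0 0;-.01 .12 -.24 0 0 0;-.01 .135 -.31 0 0 0;-.01 .135 -.36 0 0 0;-.01 .135 -.39 0 0 0")

```text
time: 28.15
eef_pos: [592.9, -47.3, 140.9]
ee_rot: [0.701, -0.051, 0.709, 0.052]
force: [-8.8, 2.6, 19.8]
opening: -0.3
```

Request:
play_rows(deltas="0 0 -.03 0 0 0;0 0 -.06 0 0 0;0 0 -.08 0 0 0;0 0 -.08 0 0 0")

```text
time: 28.55
eef_pos: [593.1, -47.3, 140.7]
ee_rot: [0.7, -0.051, 0.71, 0.053]
force: [-12.7, 3.0, 27.0]
opening: 0.3
```

Force rises to 27 N while z holds at the expected 140.7 mm, so the pad is on the cylinder. I'll back off upward and check.

Request:
play_rows(deltas="0 0 .1 0 0 0;0 .03 .4 0 0 0;0 .3 .8 0 0 0;-.1 .7 1 0 0 0;-.1 .9 1 0 0 0")

```text
time: 29.05
eef_pos: [586.7, 26.2, 224.2]
ee_rot: [0.703, -0.052, 0.708, 0.053]
force: [0.5, -0.5, -0.2]
opening: -0.1
```

Request:
play_rows(deltas="-.3 .4 .2 0 0 0;-.7 .8 .2 0 0 0;-.7 .8 .2 0 0 0;-.7 .8 .2 0 0 0")

```text
time: 29.45
eef_pos: [529.9, 90.7, 238.8]
ee_rot: [0.702, -0.052, 0.708, 0.053]
force: [0.6, -0.4, -0.1]
opening: -0.1
```

```bash
python3 - <<'E'
from h import *
for n in("side","top"):
    cc=cap(n);W=world(cc);S=(W[...,:2]-O)@M;z=W[...,2];px=cc['pixels'].max(-1)
    for y in range(-145,-30,10):
        k=(abs(S[...,1]-y)<5)&(abs(S[...,0]-29)<9)&(z>104)&(z<140)
        if k.sum()>3: print(n,y,np.median(z[k]).round(1),end='; ')
    print()
    m=(abs(S[...,1]+88)<8)&(z>68)&(z<102)
    for x in list(range(-55,-20,5))+list(range(85,118,5)):
        k=m&(abs(S[...,0]-x)<2.5)
        if k.sum(): print(x,k.sum(),np.percentile(z[k],[10,95]).round(0),end='; ')
    print()
    for x in (-15,-5,5,50,60,70,80):
        k=(abs(S[...,0]-x)<5)&(abs(S[...,1]+90)<22)&(z>84)&(z<101)&(px>60)
        if k.sum()>20:
            r=least_squares(lambda p:np.hypot(S[k][:,1]-p[0],z[k]-p[1])-25,[-90,71],loss='soft_l1');print(x,r.x.round(1),end=' | ')
    print()
    k=(px<60)&(z>55)&(z<80)&(abs(W[...,0]-480)<35)&(abs(W[...,1]-238)<35); print('fin',k.sum(),W[k].mean(0).round(1))
    if n=="top":
        v,u=np.mgrid[0:480,0:640]
        for nm,b in (('beaker',(290,325,330,368)),('bottle',(290,322,165,205)),('jar',(338,372,155,195))):
            m=(u>=b[0])&(u<=b[1])&(v>=b[2])&(v<=b[3])&(z>20);zz=z[m].max();print(nm,zz.round(1),W[m&(z>zz-10)].mean(0).round(1))
print(env.get_state()['time'])
E
```

```text
side -145 113.0; side -135 112.8; side -125 112.7; side -115 112.7; side -105 113.1; side -95 112.7; side -85 113.0; side -75 112.8; side -65 112.7; side -55 115.0; side -45 114.7; side -35 114.1; 
-45 22 [69. 78.]; -40 23 [72. 79.]; -35 28 [72. 78.]; -30 40 [72. 85.]; -25 36 [85. 92.]; 85 15 [88. 92.]; 90 4 [74. 79.]; 95 21 [73. 78.]; 100 22 [71. 79.]; 105 61 [75. 94.]; 110 21 [92. 95.]; 115 3 [93. 93.]; 
-15 [-87.8  69.1] | -5 [-87.1  69.4] | 5 [-87.4  69.5] | 50 [-87.8  69.7] | 60 [-87.5  69.5] | 70 [-87.5  69.6] | 80 [-87.1  68.1] | 
fin 97 [480.1 233.6  64.2]
top -145 113.6; top -135 114.1; top -125 113.0; top -115 113.1; top -105 112.6; top -95 113.1; top -85 113.0; top -75 113.1; top -65 113.2; top -55 115.2; top -45 115.2; top -35 113.7; 
-45 14 [73. 80.]; -40 17 [73. 80.]; -35 18 [75. 81.]; -30 24 [75. 92.]; -25 18 [87. 94.]; 85 12 [87. 92.]; 90 12 [74. 83.]; 95 15 [74. 79.]; 100 18 [75. 81.]; 105 27 [77. 95.]; 110 15 [90. 96.]; 
-15 [-89.   69.7] | -5 [-88.4  70.3] | 5 [-89.3  70.3] | 50 [-88.3  70.3] | 60 [-88.6  70.1] | 70 [-88.6  69.6] | 80 [-88.3  68.3] | 
fin 106 [478.8 237.8  67. ]
beaker 628.1 [355.4  58.2 621.8]
bottle 558.6 [551.8  47.3 552.7]
jar 105.3 [725.3 -54.3  99. ]
29.55
```

```bash
python3 -c "
from h import *
print(env.job_done())"
```

```text
the job is handed in; nothing more can be done
None
```

The job is handed in at about 29.6 s of the 72 s allowed. I saw no sign of a failed step, but handing in gives no verdict.

- **Chock:** I pulled it back from under the cylinder, lifted it and set it on its base near the middle of the tray.
- **Cylinder:** I rolled it along the deck with the fingers as a fork. Partway it ran slightly ahead, about 5° askew. I stopped, squared it in place with a light grip (still on the deck) and rolled it over the edge into the vee. Then I pushed it endwise to the stop.
- **Clamp:** only after that I swung the arm over and pressed it down with about 27 N until it stopped moving.

**Last checks**
- **Chock:** the fin is where I released it. Right after placing, its top was at z 69 mm, where it should be on the tray floor.
- **Cylinder position:** the body lies at stand x -30 to 90 and the neck runs up to the stop face at 105. It is parallel to the vee and level.
- **Clamp:** the top of the arm is flat within about 1 mm along its length, at about 113 mm, so the joint is close to 0.

**What disagreed or went unchecked**
- **Calibration offset:** the fitted axis came out 1 to 3 mm off the ideal line and about 1 to 2 mm low (y about -87.5 from the side camera, about -88.6 from the top). It was the same along the whole cylinder and differed between the cameras, so I took it as calibration error.
- **End push:** it needed up to about 26 N, more than the 5 to 13 N stated.
- **Bystanders:** the jar measured unmoved at the end. The arm hid the beaker and bottle in the final top view, so their last measurement failed. I didn't re-measure the balance. No move came near those three.

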